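Queue the soil tins by size for taring

ROBOT

A 6-joint arm with a two-finger parallel gripper is mounted at the origin on the work surface. World frame = base frame: x ahead of the robot, y to its left, z up, the work surface at z = 0. Lengths are in m, angles in rad, forces in N, time in s.
With the tool pointing down it reaches from about 0.425 to 0.95 m from the base axis. Payload 3.5 kg.
Tool frame: the origin (TCP) lies at the very end of the fingers, on their centre line; the grasp point (between the pads) lies 19 mm behind it; y points along the fingers, z is the direction in which the jaws open and shut, and the axes are right-handed (so a half turn about y gives the same grasp; the last joint's range is limited). The gripper opens to 85 mm and grips with 20 to 120 N. Pads are 22 mm wide; open, the fingers measure 114 mm over their backs; the gripper's body (76 mm by 85 mm) begins 54 mm behind the grasp point. The pads swing forward as they close: fully open they stand 13 mm farther back than shut.
Start: joints at [-1.333, 0.286, 1.577, -0, 1.279, -0.15], TCP at [0.255, -0.625, 0.231] pointing down, gripper open.
Joint ranges: [-2.77, 2.77], [-0.9, 2.22], [0.21, 2.48], [-1.53, 4.67], [0.24, 2.81], [-2.84, 2.84]. Speed limits (rad/s): [2.79, 2.79, 3.14, 3.14, 3.14, 3.14].

INTERFACE

Orientations are given as a unit quaternion [x, y, z, w].
In Python, from plant import ctrl gives the robot as it stands. The module is installed in compiled form; this text tells all that it offers.
- The arm moves only by the tool jog_arm, never from a script. Its argument "deltas" is a list of rows, each a list of 3 entries, a list of its own where there are three numbers: the turn, a rotation vector about the tool's x, y, z in rad, then the shift along the tool's x, y, z in m, then the opening, from 0 (shut) to 1 (fully open). In form: [[[wx, wy, wz], [dx, dy, dz], gripper], ...]. A call has 1 to 10 rows; each row is the pose to reach, as a shift and turn from the pose measured when the call began, along the tool's axes at that moment; what a row does not reach only later rows make up. A row lasts 1/12 s, in which the tool goes at most 41.7 mm and 7.16 degrees, less where a joint would pass 70% of its speed; a pose out of reach is approached as far as the arm can. A call with a gripper value outside its range is refused whole. The fingers move at their own pace and stop on an object; "force" is the grip in N (left out, the last holds). Time passes only in rows, so rows that repeat a pose let the fingers close. It gives the time, the measured TCP pose, the force and the opening at its end, in the units of the state.
- ctrl.get_state(): the state, without advancing time (a new reading comes with each control period).
- ctrl.read_camera(name): name is "side" or "top" or "wrist"; returns a dict with "pixels" (420x560x3 uint8, blue, green, red), "range_z" (420x560 float32, m along the optical axis (not along the pixel's ray), 0 where there is no reading), "fx", "fy", "cx", "cy" (pixels), "k1" (the pictures are not rectified: a ray, as slopes to the right and down, at radius r is drawn at 1 + k1 r^2 times it, then the intrinsics apply), "T" (4x4, takes a point from camera to world coordinates); the wrist camera has in their place "mount" (4x4, takes a point from camera to tool coordinates, whose origin is the TCP and whose axes are the tool frame's). Camera axes: x right, y up, looking along -z (the intrinsics and any distortion apply to the point x, -y, -z); pixel columns grow to the right and rows downward; lengths in m; the calibration is good to about 2 mm. A picture is of the moment at which its call begins: read the wrist's pose just before it.
- ctrl.sign_off(): hands the job in, once; it reports no verdict.
The state is a dict: "time": time; "qpos": joint angles; "dq": joint speeds; "joint_efforts": joint torques, N m; "eef_pos": TCP position; "tcp_rot": TCP orientation; "contact_force": force on the tool from outside, world axes, zero at the start; "wrist_torque": the same for the moment, N m; "opening": opening from 0.0 (shut) to 1.0 (fully open).
Only numpy, scipy, OpenCV 4.12 (cv2) and the standard library are available. Lean on these libraries where they do the work, as an engineer would, in place of code of your own. Each camera call takes 0.05 s, during which the arm holds its last target.

TASK

We tare the clean soil tins smallest first: stand the four aluminium tins in order of size on the row of blue tape crosses, one centred on each cross, with the smallest at the end next to the balance and the largest at the far end. Keep the tins upright, so that none tips over, and leave the glass beaker standing where it is.

Things in the scene. Friction and masses are not known exactly. Their poses are not given: they have to be found in the camera images.
- tin_1: the smallest of four round, plain bare-aluminium soil tins with closed lids: 34 mm across at the lid (its widest), 28 mm tall. Starts upright on the bench. Origin at the centre of its underside, z axis up through the lid; its yaw means nothing. Lid and tin are one solid piece; light (under 100 g).
- tin_2: the second smallest of four round, plain bare-aluminium soil tins with closed lids: 44 mm across at the lid (its widest), 42 mm tall. Starts upright on the bench. Origin at the centre of its underside, z axis up through the lid; its yaw means nothing. Lid and tin are one solid piece; light (under 100 g).
- tin_3: the second largest of four round, plain bare-aluminium soil tins with closed lids: 54 mm across at the lid (its widest), 56 mm tall. Starts upright on the bench. Origin at the centre of its underside, z axis up through the lid; its yaw means nothing. Lid and tin are one solid piece; light (under 100 g).
- tin_4: the largest of four round, plain bare-aluminium soil tins with closed lids: 64 mm across at the lid (its widest), 70 mm tall. Starts upright on the bench. Origin at the centre of its underside, z axis up through the lid; its yaw means nothing. Lid and tin are one solid piece; light (under 100 g).
- mark_a: one of four flat crosses of blue tape (about 75 mm across) in one straight row, 85 mm apart, on a thin black rubber mat, 350 x 110 mm and 3 mm thick, fixed to the bench. Which letter lies where in the row changes. Origin at the middle of the cross, on the mat's upper face (3 mm above the bench); x axis across the row and y axis along it, z up.
- mark_b: one of four flat crosses of blue tape (about 75 mm across) in one straight row, 85 mm apart, on a thin black rubber mat, 350 x 110 mm and 3 mm thick, fixed to the bench. Which letter lies where in the row changes. Origin at the middle of the cross, on the mat's upper face (3 mm above the bench); x axis across the row and y axis along it, z up.
- mark_c: one of four flat crosses of blue tape (about 75 mm across) in one straight row, 85 mm apart, on a thin black rubber mat, 350 x 110 mm and 3 mm thick, fixed to the bench. Which letter lies where in the row changes. Origin at the middle of the cross, on the mat's upper face (3 mm above the bench); x axis across the row and y axis along it, z up.
- mark_d: one of four flat crosses of blue tape (about 75 mm across) in one straight row, 85 mm apart, on a thin black rubber mat, 350 x 110 mm and 3 mm thick, fixed to the bench. Which letter lies where in the row changes. Origin at the middle of the cross, on the mat's upper face (3 mm above the bench); x axis across the row and y axis along it, z up.
- balance: white top-loading balance with a round steel pan, 260 mm (its x axis, front to back) by 200 mm (y) and 72 mm high, fixed to the bench beyond one end of the row of crosses (left or right; a white draining tray of upturned beakers, about 90 mm high, stands beyond the other end). Origin at the centre of its underside.
- beaker: empty glass beaker with a scrap of blue tape, 51 mm across the rim, 70 mm tall, standing loose among the tins; not part of the job. Origin at the centre of its underside, z axis up.

How it is judged:
By the outcome, as a careful person would: the job done as asked, in the order asked, and still so for the second after the job is handed in, with the robot touching nothing.
It also fails if it takes over 104 s, if anything falls off the work surface, if the arm or the gripper's body presses on something with over 40 N, if the wrist force passes 120 N, or if a joint passes its speed limit or range.

## Working session

There is one attempt and no reset: what is moved stays moved. The work goes in short steps, Python scripts to look and compute and a tool call to move; the robot and the scene stay as the last step left them, time stands still between calls to the robot, and variables do not carry over. Pictures are saved under pics/ and viewed, and the job is handed in when it is done.

Besides the shell and the picture viewer there is one more tool, called after "Call:" as name(argument=value, ...), one argument or row to a line, values as JSON. jog_arm: Moves the arm, as the interface text tells. Its arguments: {"type":"object","properties":{"deltas":{"type":"array","items":{"type":"array"}},"force":{"type":"number"}},"required":["deltas"]}

```bash
mkdir -p pics
python3 - <<'E'
from plant import ctrl
import cv2,numpy as np
s=ctrl.get_state()
print({k:np.round(v,4) for k,v in s.items()})
for n in ["top","side","wrist"]:
    c=ctrl.read_camera(n); cv2.imwrite(f"pics/{n}0.png",c["pixels"])
    print(n,c["fx"],c["fy"],c["cx"],c["cy"],c["k1"]); print(np.round(c.get("T",c.get("mount")),4))
    np.savez(f"{n}0.npz",**c)
E
```

```text
{'time': np.float64(0.0), 'qpos': array([-1.333 ,  0.2872,  1.5781,  0.    ,  1.2786, -0.15  ]), 'dq': array([ 0.0005, -0.0021, -0.0003, -0.0005,  0.0024, -0.    ]), 'joint_efforts': array([ 2.00000e-03, -4.05980e+01, -2.92624e+01, -0.00000e+00,
        5.80000e-03, -0.00000e+00]), 'eef_pos': array([ 0.2551, -0.6242,  0.2299]), 'tcp_rot': array([-0.1363,  0.6947, -0.693 ,  0.1362]), 'contact_force': array([0.4385, 0.1059, 0.3775]), 'wrist_torque': array([-0.0078,  0.0381,  0.0011]), 'opening': np.float64(1.0033)}
top 380.78354570011334 380.78354570011334 281.7271098195586 209.58159373443326 -0.011456237042028103
[[-1.2300e-02  9.8770e-01 -1.5580e-01  4.1530e-01]
 [-9.9990e-01 -1.2200e-02  1.6000e-03  6.0000e-04]
 [-4.0000e-04  1.5580e-01  9.8780e-01  1.0175e+00]
 [ 0.0000e+00  0.0000e+00  0.0000e+00  1.0000e+00]]
side 400.3148820960448 400.3148820960448 276.4710270188848 204.28995020189546 -0.05427514047024714
[[-0.6927  0.4296 -0.5793 -0.1371]
 [-0.7208 -0.3862  0.5756  0.677 ]
 [ 0.0236  0.8163  0.5772  0.713 ]
 [ 0.      0.      0.      1.    ]]
wrist 311.55137830027564 311.55137830027564 271.07309751520336 210.16762249670663 -0.031629931516972645
[[-3.000e-04 -9.654e-01 -2.607e-01 -6.590e-02]
 [-1.400e-03  2.607e-01 -9.654e-01 -1.414e-01]
 [ 1.000e+00  1.000e-04 -1.400e-03 -1.300e-03]
 [ 0.000e+00  0.000e+00  0.000e+00  1.000e+00]]
```

View pics/top0.png

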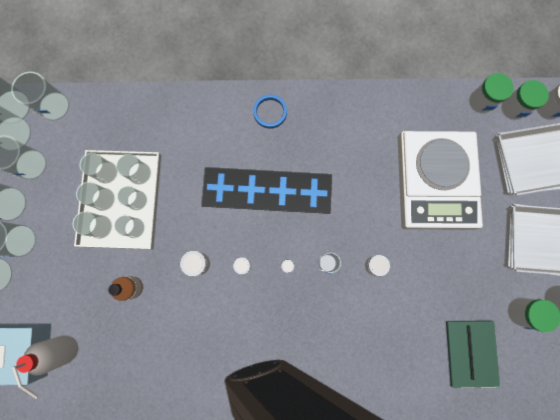

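View pics/side0.png

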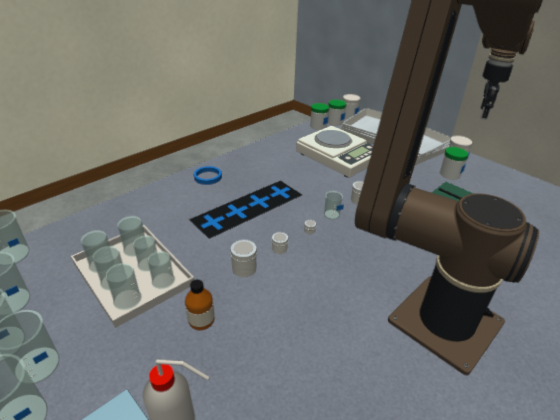

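View pics/wrist0.png

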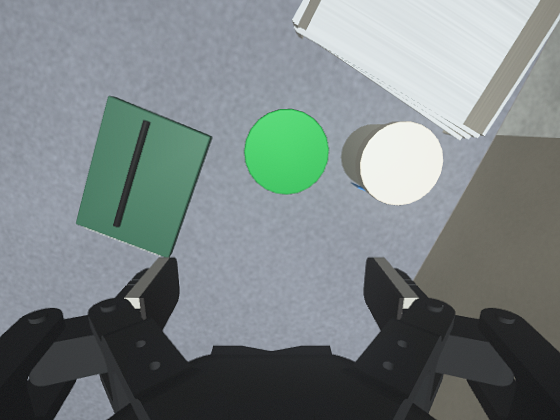

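Top view: the mat with crosses at columns 220–314, row 188. The balance is to the right at (443,180). The tins are at (193,263), (241,265), (287,266) and (379,265), and the beaker is at (330,262). Next I measure them.

```bash
cat > h.py <<'E'
import cv2,numpy as np
from plant import ctrl
from scipy.spatial.transform import Rotation as R
def T(c,s=None):
    if "T" in c: return np.array(c["T"])
    W=np.eye(4);W[:3,:3]=R.from_quat(s["tcp_rot"]).as_matrix();W[:3,3]=s["eef_pos"];return W@np.array(c["mount"])
def rays(c,uv):
    K=np.array([[c["fx"],0,c["cx"]],[0,c["fy"],c["cy"]],[0,0,1]],float)
    p=cv2.undistortPoints(np.array(uv,float).reshape(-1,1,2),K,np.array([float(c["k1"]),0,0,0])).reshape(-1,2)
    return np.c_[p[:,0],-p[:,1],-np.ones(len(p))]
def onplane(c,uv,z,s=None):
    M=T(c,s);d=rays(c,uv)@M[:3,:3].T;o=M[:3,3];t=(z-o[2])/d[:,2];return o+d*t[:,None]
def crosses(c,s=None,zz=.003):
    hsv=cv2.cvtColor(c["pixels"],cv2.COLOR_BGR2HSV)
    m=cv2.inRange(hsv,(100,130,100),(125,255,255))
    n,l,st,ce=cv2.connectedComponentsWithStats(m)
    return [(st[i,4],ce[i],onplane(c,[ce[i]],zz,s)[0]) for i in range(1,n) if st[i,4]>60]
def fitcirc(P):
    A=np.c_[2*P,np.ones(len(P))];x=np.linalg.lstsq(A,(P**2).sum(1),rcond=None)[0];return x[:2],np.sqrt(x[2]+x[0]**2+x[1]**2)
E
python3 - <<'E'
from h import *
c=dict(np.load("top0.npz"));s=None
for a,u,p in crosses(c): print("cross",a,u.round(1),p.round(4))
hs={(193,263):.07,(241,265):.042,(287,266):.028,(379,265):.056,(330,262):.07}
g=c["pixels"].min(2)
d=c["range_z"]
for (u,v),h in hs.items():
    m=np.zeros_like(g);w=18
    m[v-w:v+w,u-w:u+w]=(g[v-w:v+w,u-w:u+w]>165)
    n,l,st,ce=cv2.connectedComponentsWithStats(m)
    i=1+st[1:,4].argmax() if n>1 else 0
    cn,_=cv2.findContours((l==i).astype(np.uint8),cv2.RETR_EXTERNAL,cv2.CHAIN_APPROX_NONE)
    P=onplane(c,cn[0].reshape(-1,2),h)
    ctr,r=cv2.minEnclosingCircle(P[:,:2].astype(np.float32))
    q=onplane(c,[ce[i]],h)[0]
    # range height
    M=T(c);z=d[v-3:v+4,u-3:u+4]
    ry=rays(c,[[u,v]])[0]*np.median(z);hh=(M[:3,:3]@ry+M[:3,3])
    print((u,v),st[i,4],"cen",q.round(4),"circ",np.round(ctr,4),round(r*2,4),"range pt",hh.round(4))
E
```

```text
cross 296 [269.6 110.5] [0.8581 0.0296 0.003 ]
cross 274 [219.7 187. ] [0.6397 0.1673 0.003 ]
cross 270 [250.9 188.5] [0.6344 0.0822 0.003 ]
cross 262 [282.3 190.6] [ 0.6275 -0.0033  0.003 ]
cross 266 [313.4 192.2] [ 0.622  -0.0877  0.003 ]
(193, 263) 512 cen [0.434  0.2218 0.07  ] circ [0.4338 0.2218] 0.0634 range pt [0.434  0.2194 0.071 ]
(241, 265) 233 cen [0.4272 0.104  0.042 ] circ [0.4271 0.1032] 0.0443 range pt [0.4281 0.104  0.0434]
(287, 266) 135 cen [ 0.4247 -0.0131  0.028 ] circ [ 0.4245 -0.0133] 0.0337 range pt [ 0.4243 -0.0127  0.029 ]
(379, 265) 352 cen [ 0.4234 -0.2429  0.056 ] circ [ 0.4236 -0.2428] 0.0526 range pt [ 0.4236 -0.242   0.0579]
(330, 262) 204 cen [ 0.4308 -0.1108  0.07  ] circ [ 0.4291 -0.1098] 0.043 range pt [ 0.4335 -0.1266  0.004 ]
```

Run:
```python
import cv2
i=cv2.imread("pics/top0.png")[150:300,170:410];cv2.imwrite("pics/topz.png",cv2.resize(i,None,fx=3.3,fy=3.3,interpolation=cv2.INTER_NEAREST))
```

```text
(no output)
```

View pics/topz.png

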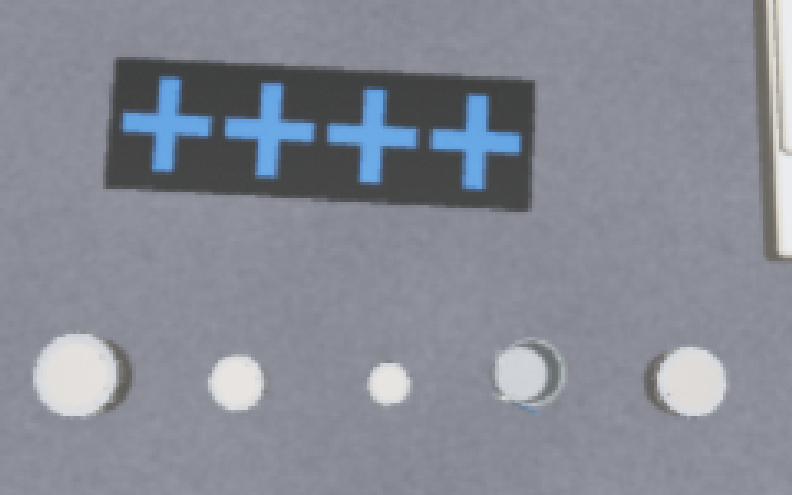

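The measured diameters (63, 44, 34, 53 mm) and heights match the given sizes, and the crosses lie about 85 mm apart. The balance is at −y, so tin_1 goes at y≈−0.088 and tin_4 at y≈0.167. Next is a helper for the jog numbers.

```bash
cat >> h.py <<'E'
def plan(p,zax=None):
    """shift in tool axes to world p, and rotvec so tool y=-Z, tool z=zax"""
    s=ctrl.get_state();Rm=R.from_quat(s["tcp_rot"])
    print("t",round(float(s["time"]),2),"pos",np.round(s["eef_pos"],4),"open",round(float(s["opening"]),3),"F",np.round(s["contact_force"],1))
    if zax is not None:
        z=np.array(zax,float);z/=np.linalg.norm(z);y=np.array([0,0,-1.]);x=np.cross(y,z)
        W=R.from_matrix(np.c_[x,y,z]);print("turn",(Rm.inv()*W).as_rotvec().round(4))
    print("shift",Rm.inv().apply(np.array(p)-s["eef_pos"]).round(4))
E
python3 - <<'E'
from h import *
s=ctrl.get_state();print(R.from_quat(s["tcp_rot"]).as_matrix().round(3))
plan([.424,-.243,.15],[1,0,0]);plan([.424,-.243,.15],[-1,0,0])
E
```

```text
[[-0.926 -0.     0.378]
 [-0.378  0.002 -0.926]
 [-0.    -1.    -0.002]]
t 0.15 pos [ 0.2552 -0.6244  0.2302] open 1.002 F [ 0.2  0.2 -1.6]
turn [ 0.0015 -1.183  -0.0013]
shift [-0.3005  0.0809 -0.289 ]
t 0.15 pos [ 0.2552 -0.6244  0.2302] open 1.002 F [ 0.2  0.2 -1.6]
turn [1.5000e-03 1.9586e+00 1.6000e-03]
shift [-0.3005  0.0809 -0.289 ]
```

Call:
jog_arm(
  deltas=[
    [[0, -0.592, 0], [-0.15, 0.02, -0.145], 1],
    [[0, -1.183, 0], [-0.3005, 0.03, -0.289], 1],
    [[0, -1.183, 0], [-0.3005, 0.03, -0.289], 1],
    [[0, -1.183, 0], [-0.3005, 0.03, -0.289], 1],
    [[0, -1.183, 0], [-0.3005, 0.03, -0.289], 1],
    [[0, -1.183, 0], [-0.3005, 0.03, -0.289], 1],
    [[0, -1.183, 0], [-0.3005, 0.03, -0.289], 1],
    [[0, -1.183, 0], [-0.3005, 0.03, -0.289], 1],
    [[0, -1.183, 0], [-0.3005, 0.03, -0.289], 1],
    [[0, -1.183, 0], [-0.3005, 0.03, -0.289], 1],
  ],
)

```text
time: 0.98
eef_pos: [0.4235, -0.2427, 0.2007]
tcp_rot: [-0.501, 0.499, -0.498, 0.502]
contact_force: [0.3, -0.4, -0.5]
opening: 1.0
```

Run:
```python
from h import *
plan([.424,-.243,.15],[1,0,0])
s=ctrl.get_state();c=ctrl.read_camera("wrist");cv2.imwrite("pics/w1.png",c["pixels"])
```

```text
t 0.98 pos [ 0.4235 -0.2427  0.2007] open 1.0 F [ 0.3 -0.4 -0.5]
turn [ 0.0004  0.0048 -0.0018]
shift [0.0004 0.0507 0.0005]
```

View pics/w1.png

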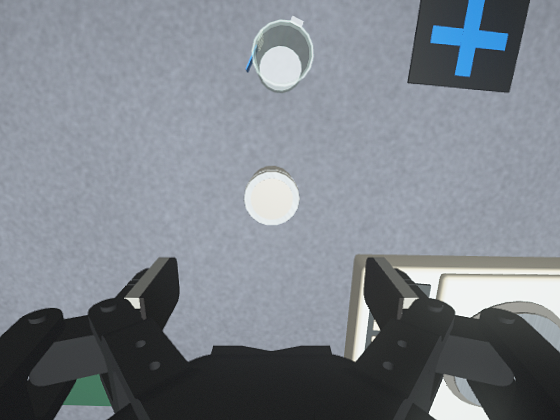

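Wrist view: tin_3's lid is at (271,198), the beaker at (283,55), and the corner of the balance near (357,257), to the right of the fingers. I check the clearance and refine tin_3's position.

```bash
cat >> h.py <<'E'
def lid(c,s,u,v,w,h,thr=190):
    g=c["pixels"].min(2);m=np.zeros_like(g)
    v0,u0=max(v-w,0),max(u-w,0)
    m[v0:v+w,u0:u+w]=g[v0:v+w,u0:u+w]>thr
    n,l,st,ce=cv2.connectedComponentsWithStats(m);i=1+st[1:,4].argmax()
    cn,_=cv2.findContours((l==i).astype(np.uint8),cv2.RETR_EXTERNAL,cv2.CHAIN_APPROX_NONE)
    P=onplane(c,max(cn,key=len).reshape(-1,2),h,s);k,r=cv2.minEnclosingCircle(P[:,:2].astype(np.float32))
    print("lid",np.round(k,4),"d",round(2*r,4),"centroid",onplane(c,[ce[i]],h,s)[0].round(4));return k
E
python3 - <<'E'
from h import *
c=dict(np.load("top0.npz"))
print("balance corner",onplane(c,[[406,227],[481,227],[403,132]],.05).round(3))
s=ctrl.get_state();w=ctrl.read_camera("wrist");np.savez("w1.npz",**w)
lid(w,s,271,198,32,.056)
M=T(w,s)
for uv in [(357,257),(365,275),(360,330)]:
    z=w["range_z"][uv[1],uv[0]];print(uv,(M[:3,:3]@(rays(w,[uv])[0]*z)+M[:3,3]).round(3))
for uv in [(490,35)]: 
    z=w["range_z"][uv[1],uv[0]];print(uv,(M[:3,:3]@(rays(w,[uv])[0]*z)+M[:3,3]).round(3))
for a,u,p in crosses(w,s): print(a,u.round(1),p.round(4))
E
```

```text
balance corner [[ 0.519 -0.318  0.05 ]
 [ 0.516 -0.511  0.05 ]
 [ 0.773 -0.326  0.05 ]]
lid [ 0.4234 -0.242 ] d 0.0521 centroid [ 0.4234 -0.2408  0.056 ]
(357, 257) [ 0.528 -0.317 -0.   ]
(365, 275) [ 0.467 -0.234  0.213]
(360, 330) [ 0.523 -0.381  0.049]
(490, 35) [ 0.644 -0.075  0.002]
2338 [466.7  46.3] [ 0.6206 -0.0866  0.003 ]
```

Call:
jog_arm(
  deltas=[
    [[0, 0, 0], [0, 0.04, 0], 1],
    [[0, 0, 0], [0, 0.08, 0], 1],
    [[0, 0, 0], [0, 0.12, 0], 1],
    [[0, 0, 0], [0, 0.15, 0], 1],
    [[0, 0, 0], [0, 0.175, 0], 1],
    [[0, 0, 0], [0, 0.188, 0], 1],
    [[0, 0, 0], [0, 0.188, 0], 1],
  ],
)

```text
time: 1.67
eef_pos: [0.4212, -0.2372, 0.0082]
tcp_rot: [-0.501, 0.503, -0.494, 0.502]
contact_force: [0.4, 0.3, 0.5]
opening: 0.999
```

Call:
jog_arm(
  deltas=[
    [[0, 0, 0], [0, 0, 0], 0.5],
    [[0, 0, 0], [0, 0, 0], 0.3],
    [[0, 0, 0], [0, 0, 0], 0.3],
    [[0, 0, 0], [0, 0, 0], 0.3],
    [[0, 0, 0], [0, 0, 0], 0.3],
    [[0, 0, 0], [0, 0, 0], 0.3],
    [[0, 0, 0], [0, 0, 0], 0.3],
  ],
  force=30,
)

```text
time: 2.25
eef_pos: [0.4221, -0.238, 0.0095]
tcp_rot: [-0.501, 0.502, -0.495, 0.502]
contact_force: [-1.2, 0.1, 6.3]
opening: 0.626
```

Run:
```python
from h import *
plan([.634,.082,.1],[1,0,0])
c=ctrl.read_camera("wrist");cv2.imwrite("pics/w2.png",c["pixels"])
```

```text
t 2.25 pos [ 0.4221 -0.238   0.0095] open 0.626 F [-1.2  0.1  6.3]
turn [ 0.0057  0.0067 -0.008 ]
shift [-0.3193 -0.0891  0.2135]
```

View pics/w2.png

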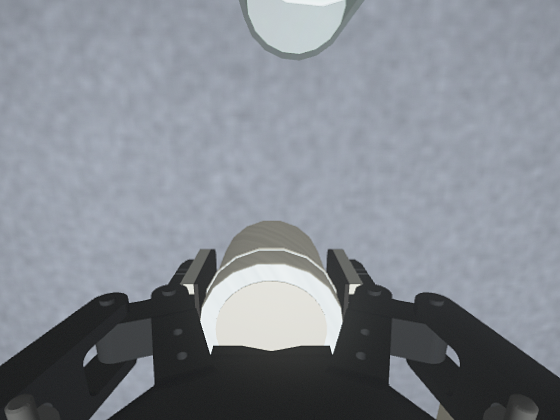

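Call:
jog_arm(
  deltas=[
    [[0, 0, 0], [0, -0.02, 0], 0.3],
    [[0, 0, 0], [0, -0.05, 0], 0.3],
    [[0, 0, 0], [0, -0.09, 0], 0.3],
    [[0, 0, 0], [-0.03, -0.1, 0.02], 0.3],
    [[0, 0, 0], [-0.06, -0.1, 0.04], 0.3],
    [[0, 0, 0], [-0.09, -0.1, 0.06], 0.3],
    [[0, 0, 0], [-0.12, -0.1, 0.08], 0.3],
    [[0, 0, 0], [-0.15, -0.1, 0.1], 0.3],
    [[0, 0, 0], [-0.18, -0.1, 0.12], 0.3],
    [[0, 0, 0], [-0.18, -0.1, 0.12], 0.3],
  ],
)

```text
time: 3.13
eef_pos: [0.5436, -0.0534, 0.1105]
tcp_rot: [-0.501, 0.501, -0.494, 0.504]
contact_force: [-0.1, -0.5, -0.7]
opening: 0.624
```

Run:
```python
from h import *
plan([.634,.0865,.1])
print(R.from_quat(ctrl.get_state()["tcp_rot"]).as_matrix().round(4))
c=ctrl.read_camera("wrist");cv2.imwrite("pics/w3.png",c["pixels"])
c=ctrl.read_camera("side");cv2.imwrite("pics/s3.png",c["pixels"])
```

```text
t 3.13 pos [ 0.5436 -0.0534  0.1105] open 0.624 F [-0.1 -0.5 -0.7]
shift [-0.1388  0.0115  0.0921]
[[ 0.0115 -0.004   0.9999]
 [-0.9999  0.0097  0.0116]
 [-0.0098 -0.9999 -0.0039]]
```

View pics/w3.png

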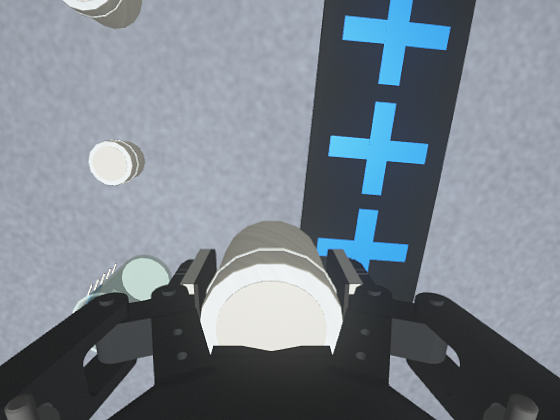

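Call:
jog_arm(
  deltas=[
    [[0, 0, 0], [-0.035, 0.0, 0.023], 0.3],
    [[0, 0, 0], [-0.07, 0.0, 0.046], 0.3],
    [[0, 0, 0], [-0.105, 0.0, 0.07], 0.3],
    [[0, 0, 0], [-0.128, 0.02, 0.085], 0.3],
    [[0, 0, 0], [-0.1385, 0.04, 0.092], 0.3],
    [[0, 0, 0], [-0.1385, 0.06, 0.092], 0.3],
    [[0, 0, 0], [-0.1385, 0.06, 0.092], 0.3],
    [[0, 0, 0], [-0.1385, 0.06, 0.092], 0.3],
  ],
)

```text
time: 3.9
eef_pos: [0.6299, 0.0821, 0.0486]
tcp_rot: [0.503, -0.503, 0.493, -0.501]
contact_force: [-0.1, 0.3, -0.2]
opening: 0.627
```

Run:
```python
from h import *
plan([.634,.0865,.0135])
c=ctrl.read_camera("top");cv2.imwrite("pics/t4.png",c["pixels"])
```

```text
t 3.9 pos [0.6299 0.0821 0.0486] open 0.627 F [-0.1  0.3 -0.2]
shift [-0.0041  0.0351  0.0045]
```

View pics/t4.png

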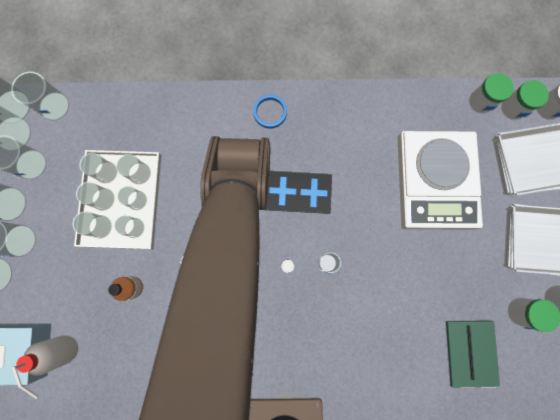

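The top view is blocked by the arm. I descend with a correction.

Call:
jog_arm(
  deltas=[
    [[0, 0, 0], [-0.004, 0.012, 0.0045], 0.3],
    [[0, 0, 0], [-0.004, 0.022, 0.0045], 0.3],
    [[0, 0, 0], [-0.004, 0.028, 0.0045], 0.3],
    [[0, 0, 0], [-0.004, 0.028, 0.0045], 0.3],
    [[0, 0, 0], [-0.004, 0.028, 0.0045], 0.3],
  ],
)

```text
time: 4.37
eef_pos: [0.6351, 0.0857, 0.0223]
tcp_rot: [-0.502, 0.502, -0.494, 0.502]
contact_force: [0.3, -0.3, -0.1]
opening: 0.623
```

Run:
```python
from h import *
plan([.634,.0865,.0135],[1,0,0])
```

```text
t 4.37 pos [0.6351 0.0857 0.0223] open 0.623 F [ 0.3 -0.3 -0.1]
turn [ 0.0085  0.0077 -0.0079]
shift [-0.0008  0.0088 -0.001 ]
```

Call:
jog_arm(
  deltas=[
    [[0, 0, 0], [-0.001, 0.004, -0.001], 0.3],
    [[0, 0, 0], [-0.001, 0.008, -0.001], 0.3],
    [[0, 0, 0], [-0.001, 0.009, -0.001], 0.3],
    [[0, 0, 0], [-0.001, 0.009, -0.001], 0.3],
    [[0, 0, 0], [-0.001, 0.009, -0.001], 0.3],
  ],
)

```text
time: 4.78
eef_pos: [0.634, 0.0868, 0.0133]
tcp_rot: [-0.502, 0.502, -0.494, 0.502]
contact_force: [0.5, -0.7, -0.7]
opening: 0.626
```

Call:
jog_arm(
  deltas=[
    [[0, 0, 0], [0, 0.001, 0], 0.3],
    [[0, 0, 0], [0, 0.001, 0], 0.3],
    [[0, 0, 0], [0, 0.001, 0], 0.65],
    [[0, 0, 0], [0, 0.001, 0], 0.75],
    [[0, 0, 0], [0, 0.001, 0], 1],
    [[0, 0, 0], [0, 0.001, 0], 1],
    [[0, 0, 0], [0, 0.001, 0], 1],
    [[0, 0, 0], [0, 0.001, 0], 1],
  ],
)

```text
time: 5.45
eef_pos: [0.6339, 0.0868, 0.0122]
tcp_rot: [-0.502, 0.502, -0.494, 0.502]
contact_force: [0.3, -0.0, -0.2]
opening: 0.997
```

Run:
```python
from h import *
plan([.634,.087,.12],[1,0,0])
```

```text
t 5.45 pos [0.6339 0.0868 0.0122] open 0.997 F [ 0.3 -0.  -0.2]
turn [ 0.0087  0.0078 -0.0079]
shift [-0.001  -0.1078 -0.0009]
```

Up, then back over to tin_4.

Call:
jog_arm(
  deltas=[
    [[0, 0, 0], [0, -0.03, 0], 1],
    [[0, 0, 0], [0, -0.07, 0], 1],
    [[0, 0, 0], [0, -0.11, 0], 1],
    [[0.0087, 0.0078, -0.0079], [-0.03, -0.15, -0.03], 1],
    [[0.0087, 0.0078, -0.0079], [-0.06, -0.16, -0.06], 1],
    [[0.0087, 0.0078, -0.0079], [-0.09, -0.16, -0.09], 1],
    [[0.0087, 0.0078, -0.0079], [-0.11, -0.16, -0.12], 1],
    [[0.0087, 0.0078, -0.0079], [-0.11, -0.16, -0.15], 1],
    [[0.0087, 0.0078, -0.0079], [-0.11, -0.16, -0.18], 1],
    [[0.0087, 0.0078, -0.0079], [-0.11, -0.16, -0.2], 1],
  ],
)

```text
time: 6.28
eef_pos: [0.4314, 0.1947, 0.1744]
tcp_rot: [0.501, -0.5, 0.499, -0.5]
contact_force: [-0.0, -0.0, -0.5]
opening: 1.002
```

Run:
```python
from h import *
plan([.434,.222,.1],[1,0,0])
s=ctrl.get_state();c=ctrl.read_camera("wrist");cv2.imwrite("pics/w5.png",c["pixels"]);np.savez("w5.npz",**c,**{"s_"+k:v for k,v in s.items()})
c=ctrl.read_camera("top");cv2.imwrite("pics/t5.png",c["pixels"])
```

```text
t 6.28 pos [0.4314 0.1947 0.1744] open 1.002 F [-0.  -0.  -0.5]
turn [0.0013 0.0021 0.0001]
shift [-0.0273  0.0744  0.0028]
```

View pics/w5.png

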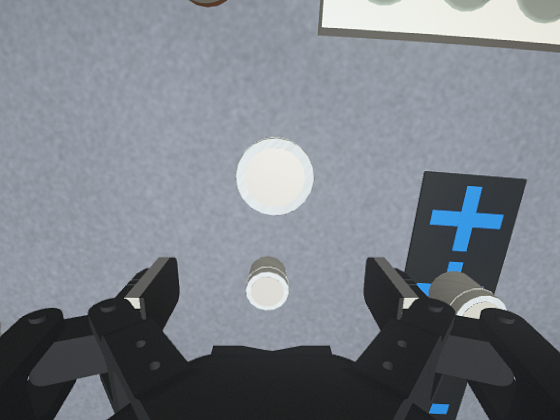

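View pics/t5.png

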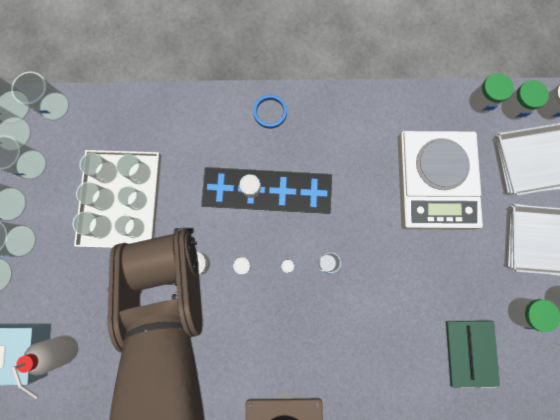

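Tin_3 stands on the second cross (top view 250,184), and tin_4's lid is at (275,176) in the wrist view.

Run:
```python
from h import *
s=ctrl.get_state();c=ctrl.read_camera("wrist");lid(c,s,275,176,45,.07)
for a,u,p in crosses(c,s): print(a,u.round(1),p.round(4))
c=ctrl.read_camera("top");lid(c,None,250,184,16,.059,165)
plan([.434,.223,.1],[1,0,0])
```

```text
lid [0.4334 0.2221] d 0.0623 centroid [0.4336 0.2228 0.07  ]
1897 [466.3 218.2] [0.6384 0.1681 0.003 ]
143 [454.3 265.9] [0.6344 0.113  0.003 ]
117 [423.8 287.2] [0.6036 0.0869 0.003 ]
184 [438.8 408.3] [ 0.6488 -0.0888  0.003 ]
lid [0.6341 0.0821] d 0.0525 centroid [0.6342 0.0818 0.059 ]
t 6.48 pos [0.4348 0.1941 0.1754] open 1.002 F [-0.1 -0.4  0.1]
turn [-0.0018  0.0004 -0.0002]
shift [-0.0289  0.0754 -0.001 ]
```

Call:
jog_arm(
  deltas=[
    [[0, 0, 0], [-0.028, 0.03, -0.001], 1],
    [[0, 0, 0], [-0.028, 0.06, -0.001], 1],
    [[0, 0, 0], [-0.028, 0.065, -0.001], 1],
    [[0, 0, 0], [-0.028, 0.065, -0.001], 1],
    [[0, 0, 0], [-0.028, 0.065, -0.001], 1],
  ],
)

```text
time: 6.9
eef_pos: [0.4351, 0.2218, 0.1108]
tcp_rot: [0.499, -0.5, 0.501, -0.5]
contact_force: [-0.5, 0.8, -0.1]
opening: 0.999
```

Run:
```python
from h import *
plan([.434,.222,.022],[1,0,0])
```

```text
t 6.9 pos [0.4351 0.2218 0.1108] open 0.999 F [-0.5  0.8 -0.1]
turn [-0.0019 -0.0005 -0.0001]
shift [-0.0002  0.0888 -0.0012]
```

Call:
jog_arm(
  deltas=[
    [[0, 0, 0], [0, 0.03, -0.001], 1],
    [[0, 0, 0], [0, 0.06, -0.001], 1],
    [[0, 0, 0], [0, 0.08, -0.001], 1],
    [[0, 0, 0], [0, 0.089, -0.001], 1],
    [[0, 0, 0], [0, 0.089, -0.001], 1],
    [[0, 0, 0], [0, 0.089, -0.001], 1],
    [[0, 0, 0], [0, 0.089, -0.001], 1],
  ],
)

```text
time: 7.48
eef_pos: [0.4363, 0.2222, 0.024]
tcp_rot: [-0.498, 0.499, -0.501, 0.502]
contact_force: [-0.4, 0.6, -0.5]
opening: 1.001
```

Call:
jog_arm(
  deltas=[
    [[0, 0, 0], [0, 0, 0], 0.7],
    [[0, 0, 0], [0, 0, 0], 0.4],
    [[0, 0, 0], [0, 0, 0], 0.4],
    [[0, 0, 0], [0, 0, 0], 0.4],
    [[0, 0, 0], [0, 0, 0], 0.4],
    [[0, 0, 0], [0, 0, 0], 0.4],
    [[0, 0, 0], [0, 0, 0], 0.4],
  ],
  force=30,
)

```text
time: 8.07
eef_pos: [0.4381, 0.2227, 0.0262]
tcp_rot: [-0.497, 0.498, -0.502, 0.503]
contact_force: [0.2, -1.0, 6.8]
opening: 0.747
```

Run:
```python
from h import *
plan([.6395,.167,.12])
```

```text
t 8.07 pos [0.4381 0.2227 0.0262] open 0.747 F [ 0.2 -1.   6.8]
shift [ 0.0553 -0.092   0.2023]
```

Call:
jog_arm(
  deltas=[
    [[0, 0, 0], [0, -0.02, 0], 0.4],
    [[0, 0, 0], [0, -0.05, 0], 0.4],
    [[0, 0, 0], [0, -0.085, 0], 0.4],
    [[0, 0, 0], [0.01, -0.092, 0.03], 0.4],
    [[0, 0, 0], [0.018, -0.092, 0.065], 0.4],
    [[0, 0, 0], [0.027, -0.092, 0.1], 0.4],
    [[0, 0, 0], [0.036, -0.092, 0.135], 0.4],
    [[0, 0, 0], [0.045, -0.092, 0.17], 0.4],
    [[0, 0, 0], [0.055, -0.092, 0.195], 0.4],
    [[0, 0, 0], [0.055, -0.092, 0.202], 0.4],
  ],
)

```text
time: 8.9
eef_pos: [0.6429, 0.1652, 0.1205]
tcp_rot: [0.496, -0.498, 0.504, -0.503]
contact_force: [-0.5, -0.5, -0.3]
opening: 0.736
```

Call:
jog_arm(
  deltas=[
    [[0, 0, 0], [0, 0, 0], 0.4],
    [[0, 0, 0], [0, 0, 0], 0.4],
  ],
)

```text
time: 9.07
eef_pos: [0.6427, 0.165, 0.1202]
tcp_rot: [0.496, -0.498, 0.504, -0.502]
contact_force: [-0.5, 0.3, -0.3]
opening: 0.744
```

Run:
```python
from h import *
plan([.6395,.1675,.0297],[1,0,0])
s=ctrl.get_state();c=ctrl.read_camera("wrist");cv2.imwrite("pics/w6.png",c["pixels"])
```

```text
t 9.07 pos [0.6427 0.165  0.1202] open 0.744 F [-0.5  0.3 -0.3]
turn [-0.0122 -0.0036 -0.0014]
shift [-0.0023  0.0905 -0.0043]
```

View pics/w6.png

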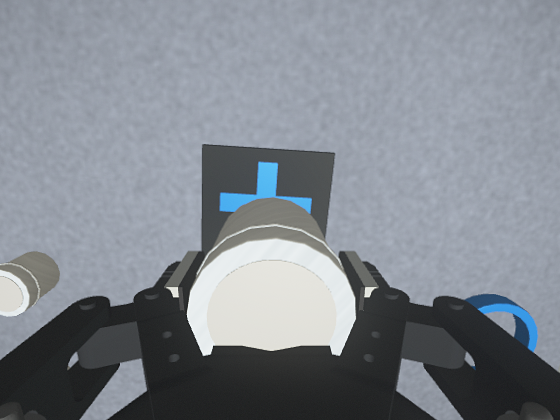

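Call:
jog_arm(
  deltas=[
    [[0, 0, 0], [-0.002, 0.03, -0.004], 0.4],
    [[0, 0, 0], [-0.002, 0.055, -0.004], 0.4],
    [[0, 0, 0], [-0.002, 0.075, -0.004], 0.4],
    [[0, 0, 0], [-0.002, 0.082, -0.004], 0.4],
    [[0, 0, 0], [-0.002, 0.082, -0.004], 0.4],
    [[0, 0, 0], [-0.002, 0.082, -0.004], 0.4],
  ],
)

```text
time: 9.62
eef_pos: [0.6385, 0.1681, 0.0387]
tcp_rot: [0.496, -0.498, 0.503, -0.503]
contact_force: [-0.3, 0.5, 0.2]
opening: 0.741
```

Run:
```python
from h import *
plan([.6395,.1675,.0297],[1,0,0])
c=ctrl.read_camera("side");i=c["pixels"][150:270,150:310];cv2.imwrite("pics/s6.png",cv2.resize(i,None,fx=5,fy=5))
```

```text
t 9.62 pos [0.6385 0.1681 0.0387] open 0.741 F [-0.3  0.5  0.2]
turn [-0.0115 -0.0022 -0.0016]
shift [0.0006 0.009  0.0009]
```

View pics/s6.png

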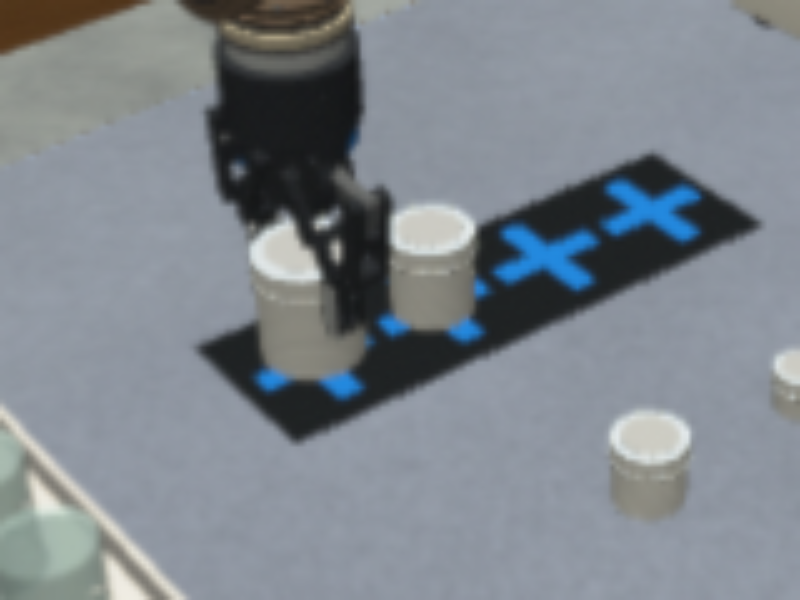

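The side view shows tin_4 (crop 310,300) just above its cross. I lower it until it touches.

Call:
jog_arm(
  deltas=[
    [[0, 0, 0], [0.0005, 0.004, 0.001], 0.4],
    [[0, 0, 0], [0.0005, 0.008, 0.001], 0.4],
    [[0, 0, 0], [0.0005, 0.008, 0.001], 0.4],
    [[0, 0, 0], [0.0005, 0.008, 0.001], 0.4],
  ],
)

```text
time: 10.0
eef_pos: [0.6407, 0.1676, 0.032]
tcp_rot: [0.495, -0.498, 0.504, -0.503]
contact_force: [0.0, 0.0, -0.1]
opening: 0.743
```

Call:
jog_arm(
  deltas=[
    [[0, 0, 0], [0, 0.001, 0], 0.4],
    [[0, 0, 0], [0, 0.0015, 0], 0.4],
    [[0, 0, 0], [0, 0.0015, 0], 0.4],
  ],
)

```text
time: 10.25
eef_pos: [0.6407, 0.1675, 0.0305]
tcp_rot: [0.495, -0.498, 0.504, -0.503]
contact_force: [0.5, -0.9, -0.4]
opening: 0.744
```

Call:
jog_arm(
  deltas=[
    [[0, 0, 0], [0, 0.0008, -0.001], 0.4],
    [[0, 0, 0], [0, 0.0013, -0.001], 0.4],
    [[0, 0, 0], [0, 0.0013, -0.001], 0.4],
  ],
)

```text
time: 10.5
eef_pos: [0.6397, 0.1675, 0.0294]
tcp_rot: [0.496, -0.498, 0.504, -0.503]
contact_force: [-0.7, -0.0, 2.4]
opening: 0.744
```

Contact at 2.4 N. I release the tin and rise.

Call:
jog_arm(
  deltas=[
    [[0, 0, 0], [0, 0, 0], 0.8],
    [[0, 0, 0], [0, 0, 0], 0.85],
    [[0, 0, 0], [0, 0, 0], 1],
    [[0, 0, 0], [0, 0, 0], 1],
    [[0, 0, 0], [0, 0, 0], 1],
    [[0, 0, 0], [0, -0.03, 0], 1],
    [[0, 0, 0], [0, -0.07, 0], 1],
    [[0, 0, 0], [0, -0.11, 0], 1],
    [[0, 0, 0], [0, -0.12, 0], 1],
  ],
)

```text
time: 11.25
eef_pos: [0.642, 0.1679, 0.1578]
tcp_rot: [-0.492, 0.495, -0.506, 0.507]
contact_force: [1.7, 0.1, 2.6]
opening: 1.002
```

Run:
```python
from h import *
plan([.427,.103,.12],[1,0,0])
```

```text
t 11.25 pos [0.642  0.1679 0.1578] open 1.002 F [1.7 0.1 2.6]
turn [-0.0261 -0.0023 -0.0031]
shift [ 0.0655  0.032  -0.2157]
```

Call:
jog_arm(
  deltas=[
    [[-0.026, -0.002, -0.003], [0.012, 0, -0.035], 1],
    [[-0.026, -0.002, -0.003], [0.023, 0, -0.075], 1],
    [[-0.026, -0.002, -0.003], [0.035, 0, -0.115], 1],
    [[-0.026, -0.002, -0.003], [0.047, 0.01, -0.15], 1],
    [[-0.026, -0.002, -0.003], [0.058, 0.02, -0.19], 1],
    [[-0.026, -0.002, -0.003], [0.0655, 0.03, -0.2155], 1],
    [[-0.026, -0.002, -0.003], [0.0655, 0.03, -0.2155], 1],
    [[-0.026, -0.002, -0.003], [0.0655, 0.03, -0.2155], 1],
    [[-0.026, -0.002, -0.003], [0.0655, 0.03, -0.2155], 1],
  ],
)

```text
time: 12.0
eef_pos: [0.4284, 0.1029, 0.1229]
tcp_rot: [0.499, -0.499, 0.501, -0.501]
contact_force: [0.7, 0.7, -0.5]
opening: 1.006
```

Run:
```python
from h import *
plan([.427,.1035,.007],[1,0,0])
s=ctrl.get_state();c=ctrl.read_camera("wrist");cv2.imwrite("pics/w7.png",c["pixels"])
c=ctrl.read_camera("top");cv2.imwrite("pics/t7.png",c["pixels"]);lid(c,None,218,181,19,.073,165)
```

```text
t 12.0 pos [0.4284 0.1029 0.1229] open 1.006 F [ 0.7  0.7 -0.5]
turn [-0.0028 -0.0006 -0.0002]
shift [-0.0005  0.1159 -0.0018]
lid [0.6394 0.1654] d 0.0623 centroid [0.6394 0.1659 0.073 ]
```

View pics/w7.png

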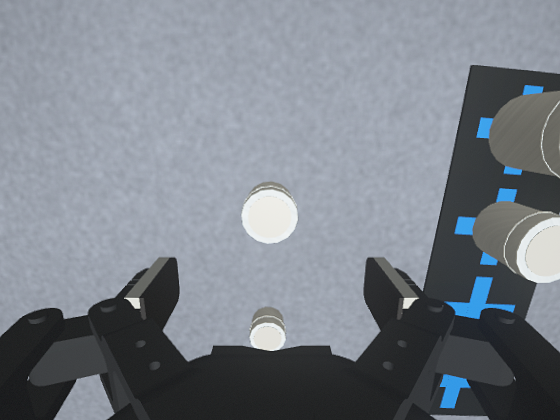

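View pics/t7.png

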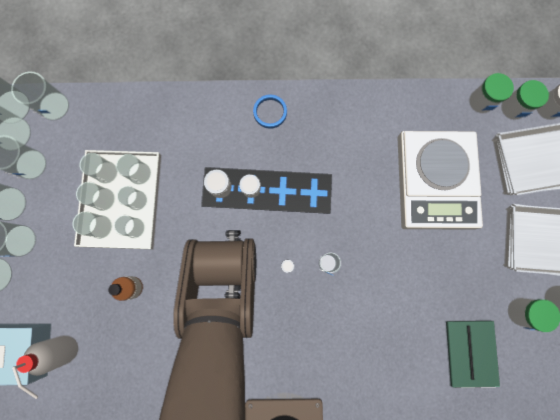

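Tin_4 is about 1 mm from its cross. Tin_2's lid is at (269,215) in the wrist view. Now I descend on tin_2.

Call:
jog_arm(
  deltas=[
    [[0, 0, 0], [-0.0005, 0.035, -0.0015], 1],
    [[0, 0, 0], [-0.0005, 0.07, -0.0015], 1],
    [[0, 0, 0], [-0.0005, 0.1, -0.0015], 1],
    [[0, 0, 0], [-0.0005, 0.114, -0.0015], 1],
    [[0, 0, 0], [-0.0005, 0.114, -0.0015], 1],
    [[0, 0, 0], [-0.0005, 0.114, -0.0015], 1],
    [[0, 0, 0], [-0.0005, 0.114, -0.0015], 1],
  ],
)

```text
time: 12.68
eef_pos: [0.4303, 0.1037, 0.0108]
tcp_rot: [-0.498, 0.498, -0.502, 0.502]
contact_force: [1.0, -0.1, 0.2]
opening: 1.001
```

Run:
```python
from h import *
plan([.427,.1035,.007],[1,0,0])
```

```text
t 12.68 pos [0.4303 0.1037 0.0108] open 1.001 F [ 1.  -0.1  0.2]
turn [-0.0063 -0.     -0.0002]
shift [ 0.0002  0.0038 -0.0033]
```

Call:
jog_arm(
  deltas=[
    [[-0.006, 0, 0], [0, 0.0035, -0.003], 1],
    [[-0.006, 0, 0], [0, 0.0035, -0.003], 1],
    [[-0.006, 0, 0], [0, 0.0035, -0.003], 0.6],
    [[-0.006, 0, 0], [0, 0.0035, -0.003], 0.3],
    [[-0.006, 0, 0], [0, 0.0035, -0.003], 0.25],
    [[-0.006, 0, 0], [0, 0.0035, -0.003], 0.25],
    [[-0.006, 0, 0], [0, 0.0035, -0.003], 0.25],
    [[-0.006, 0, 0], [0, 0.0035, -0.003], 0.25],
    [[-0.006, 0, 0], [0, 0.0035, -0.003], 0.25],
    [[-0.006, 0, 0], [0, 0.0035, -0.003], 0.25],
  ],
  force=30,
)

```text
time: 13.52
eef_pos: [0.4278, 0.1037, 0.0078]
tcp_rot: [-0.5, 0.5, -0.5, 0.5]
contact_force: [-0.4, -0.7, 4.6]
opening: 0.504
```

Run:
```python
from h import *
plan([.628,-.003,.11])
```

```text
t 13.52 pos [0.4278 0.1037 0.0078] open 0.504 F [-0.4 -0.7  4.6]
shift [ 0.1067 -0.102   0.2003]
```

Call:
jog_arm(
  deltas=[
    [[0, 0, 0], [0, -0.02, 0], 0.25],
    [[0, 0, 0], [0, -0.05, 0], 0.25],
    [[0, 0, 0], [0, -0.085, 0], 0.25],
    [[0, 0, 0], [0.018, -0.1, 0.03], 0.25],
    [[0, 0, 0], [0.036, -0.1, 0.065], 0.25],
    [[0, 0, 0], [0.054, -0.1, 0.1], 0.25],
    [[0, 0, 0], [0.072, -0.1, 0.135], 0.25],
    [[0, 0, 0], [0.09, -0.1, 0.17], 0.25],
    [[0, 0, 0], [0.1067, -0.1, 0.195], 0.25],
    [[0, 0, 0], [0.1067, -0.1, 0.2], 0.25],
  ],
)

```text
time: 14.35
eef_pos: [0.6311, -0.0064, 0.1075]
tcp_rot: [0.499, -0.5, 0.502, -0.5]
contact_force: [-0.6, -0.5, 0.0]
opening: 0.505
```

Call:
jog_arm(
  deltas=[
    [[0, 0, 0], [0, 0, 0], 0.25],
    [[0, 0, 0], [0, 0, 0], 0.25],
  ],
)

```text
time: 14.52
eef_pos: [0.6304, -0.0065, 0.1062]
tcp_rot: [0.499, -0.5, 0.501, -0.499]
contact_force: [-0.8, -0.2, -0.4]
opening: 0.506
```

Run:
```python
from h import *
plan([.628,-.003,.0108],[1,0,0])
s=ctrl.get_state();c=ctrl.read_camera("wrist");cv2.imwrite("pics/w8.png",c["pixels"])
```

```text
t 14.52 pos [ 0.6304 -0.0065  0.1062] open 0.506 F [-0.8 -0.2 -0.4]
turn [-0.0013 -0.0034  0.0009]
shift [-0.0035  0.0954 -0.0026]
```

View pics/w8.png

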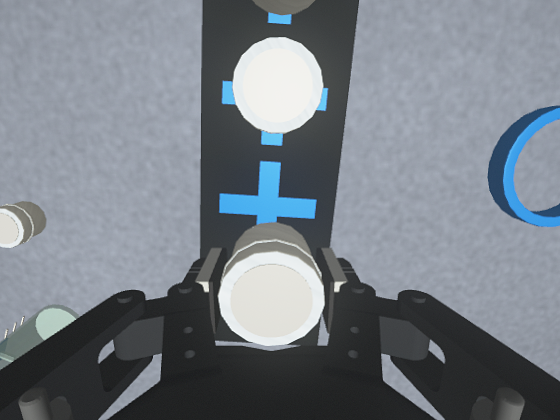

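Tin_2 is held over its cross, visible at (268,205). I go down.

Call:
jog_arm(
  deltas=[
    [[0, 0, 0], [-0.0035, 0.03, -0.0025], 0.25],
    [[0, 0, 0], [-0.0035, 0.06, -0.0025], 0.25],
    [[0, 0, 0], [-0.0035, 0.08, -0.0025], 0.25],
    [[0, 0, 0], [-0.0035, 0.088, -0.0025], 0.25],
    [[0, 0, 0], [-0.0035, 0.088, -0.0025], 0.25],
    [[0, 0, 0], [-0.0035, 0.088, -0.0025], 0.25],
  ],
)

```text
time: 15.07
eef_pos: [0.6271, -0.0019, 0.0188]
tcp_rot: [0.499, -0.5, 0.501, -0.5]
contact_force: [0.1, 0.1, 0.1]
opening: 0.503
```

Run:
```python
from h import *
plan([.628,-.003,.0108],[1,0,0])
```

```text
t 15.07 pos [ 0.6271 -0.0019  0.0188] open 0.503 F [0.1 0.1 0.1]
turn [-0.0009 -0.0021  0.0006]
shift [0.0011 0.008  0.0009]
```

Call:
jog_arm(
  deltas=[
    [[0, 0, 0], [0.001, 0.004, 0.001], 0.25],
    [[0, 0, 0], [0.001, 0.0075, 0.001], 0.25],
    [[0, 0, 0], [0.001, 0.0075, 0.001], 0.25],
    [[0, 0, 0], [0.001, 0.0075, 0.001], 0.25],
  ],
)

```text
time: 15.4
eef_pos: [0.6285, -0.003, 0.012]
tcp_rot: [0.499, -0.5, 0.501, -0.5]
contact_force: [0.5, -0.0, 0.4]
opening: 0.508
```

Call:
jog_arm(
  deltas=[
    [[0, 0, 0], [0, 0.001, 0], 0.25],
    [[0, 0, 0], [0, 0.001, 0], 0.25],
    [[0, 0, 0], [0, 0.001, 0], 0.25],
  ],
)

```text
time: 15.65
eef_pos: [0.6286, -0.0031, 0.0112]
tcp_rot: [0.499, -0.5, 0.501, -0.5]
contact_force: [-0.8, -0.2, -0.2]
opening: 0.508
```

Call:
jog_arm(
  deltas=[
    [[0, 0, 0], [0, 0.0008, -0.0005], 0.25],
    [[0, 0, 0], [0, 0.0008, -0.0005], 0.25],
    [[0, 0, 0], [0, 0.0008, -0.0005], 0.25],
  ],
)

```text
time: 15.9
eef_pos: [0.6285, -0.0031, 0.0108]
tcp_rot: [0.499, -0.5, 0.502, -0.5]
contact_force: [0.4, 0.7, 1.6]
opening: 0.503
```

Call:
jog_arm(
  deltas=[
    [[0, 0, 0], [0, 0, 0], 0.55],
    [[0, 0, 0], [0, 0, 0], 0.6],
    [[0, 0, 0], [0, 0, 0], 0.8],
    [[0, 0, 0], [0, 0, 0], 1],
    [[0, 0, 0], [0, 0, 0], 1],
    [[0, 0, 0], [0, -0.03, 0], 1],
    [[0, 0, 0], [0, -0.07, 0], 1],
    [[0, 0, 0], [0, -0.1, 0], 1],
    [[0, 0, 0], [0, -0.1, 0], 1],
  ],
)

```text
time: 16.65
eef_pos: [0.6332, -0.0037, 0.1194]
tcp_rot: [0.496, -0.495, 0.506, -0.503]
contact_force: [0.4, 0.0, 1.2]
opening: 1.002
```

Run:
```python
from h import *
plan([.4245,-.0132,.12],[1,0,0])
```

```text
t 16.65 pos [ 0.6332 -0.0037  0.1194] open 1.002 F [0.4 0.  1.2]
turn [-0.0172 -0.0021  0.0032]
shift [ 0.0099 -0.0042 -0.2086]
```

Call:
jog_arm(
  deltas=[
    [[-0.017, -0.002, 0.003], [0.002, -0.004, -0.04], 1],
    [[-0.017, -0.002, 0.003], [0.004, -0.004, -0.08], 1],
    [[-0.017, -0.002, 0.003], [0.006, -0.004, -0.12], 1],
    [[-0.017, -0.002, 0.003], [0.008, -0.004, -0.16], 1],
    [[-0.017, -0.002, 0.003], [0.01, -0.004, -0.195], 1],
    [[-0.017, -0.002, 0.003], [0.01, -0.004, -0.2085], 1],
    [[-0.017, -0.002, 0.003], [0.01, -0.004, -0.2085], 1],
    [[-0.017, -0.002, 0.003], [0.01, -0.004, -0.2085], 1],
    [[-0.017, -0.002, 0.003], [0.01, -0.004, -0.2085], 1],
  ],
)

```text
time: 17.4
eef_pos: [0.4259, -0.0136, 0.1204]
tcp_rot: [0.5, -0.499, 0.501, -0.5]
contact_force: [0.8, 1.0, 0.2]
opening: 1.002
```

Run:
```python
from h import *
plan([.4245,-.0132,.004],[1,0,0])
s=ctrl.get_state();c=ctrl.read_camera("wrist");cv2.imwrite("pics/w9.png",c["pixels"])
lid(c,s,270,227,24,.028)
c=ctrl.read_camera("top");lid(c,None,282,187,12,.045,165)
```

```text
t 17.4 pos [ 0.4259 -0.0136  0.1204] open 1.002 F [0.8 1.  0.2]
turn [-0.002  -0.0002  0.0007]
shift [-0.0004  0.1164 -0.0016]
lid [ 0.4247 -0.0121] d 0.0325 centroid [ 0.4247 -0.0147  0.028 ]
lid [ 0.6285 -0.0029] d 0.0423 centroid [ 0.6283 -0.0033  0.045 ]
```

View pics/w9.png

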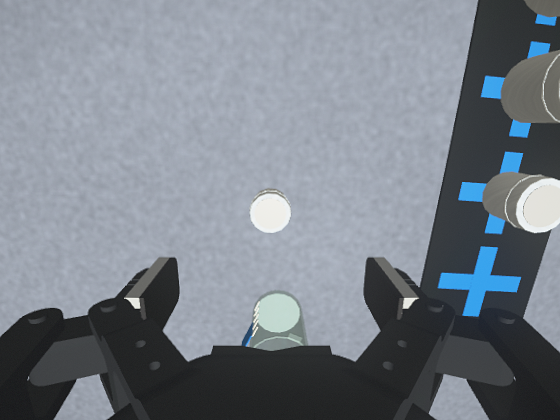

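Tin_2 is within 0.5 mm of its cross. Tin_1's lid is at (270,212) in the wrist view. I descend.

Call:
jog_arm(
  deltas=[
    [[0, 0, 0], [-0.0003, 0.035, -0.0015], 1],
    [[0, 0, 0], [-0.0003, 0.07, -0.0015], 1],
    [[0, 0, 0], [-0.0003, 0.1, -0.0015], 1],
    [[0, 0, 0], [-0.0003, 0.112, -0.0015], 1],
    [[0, 0, 0], [-0.0003, 0.112, -0.0015], 1],
    [[0, 0, 0], [-0.0003, 0.112, -0.0015], 1],
    [[0, 0, 0], [-0.0003, 0.112, -0.0015], 1],
  ],
)

```text
time: 18.08
eef_pos: [0.4263, -0.0136, 0.0093]
tcp_rot: [0.5, -0.499, 0.501, -0.501]
contact_force: [0.1, 0.6, 0.9]
opening: 0.998
```

Run:
```python
from h import *
plan([.4245,-.0132,.003],[1,0,0])
```

```text
t 18.08 pos [ 0.4263 -0.0136  0.0093] open 0.998 F [0.1 0.6 0.9]
turn [-0.0033  0.0003  0.001 ]
shift [-0.0004  0.0063 -0.0018]
```

Call:
jog_arm(
  deltas=[
    [[-0.003, 0, 0.001], [-0.0004, 0.006, -0.0018], 1],
    [[-0.003, 0, 0.001], [-0.0004, 0.006, -0.0018], 1],
    [[-0.003, 0, 0.001], [-0.0004, 0.006, -0.0018], 0.6],
    [[-0.003, 0, 0.001], [-0.0004, 0.006, -0.0018], 0.4],
    [[-0.003, 0, 0.001], [-0.0004, 0.006, -0.0018], 0.2],
    [[-0.003, 0, 0.001], [-0.0004, 0.006, -0.0018], 0.15],
    [[-0.003, 0, 0.001], [-0.0004, 0.006, -0.0018], 0.15],
    [[-0.003, 0, 0.001], [-0.0004, 0.006, -0.0018], 0.15],
    [[-0.003, 0, 0.001], [-0.0004, 0.006, -0.0018], 0.15],
    [[-0.003, 0, 0.001], [-0.0004, 0.006, -0.0018], 0.15],
  ],
  force=30,
)

```text
time: 18.92
eef_pos: [0.4248, -0.0133, 0.0037]
tcp_rot: [-0.5, 0.5, -0.5, 0.5]
contact_force: [-0.4, 0.3, 5.2]
opening: 0.384
```

Run:
```python
from h import *
plan([.622,-.0876,.11],[1,0,0])
s=ctrl.get_state();c=ctrl.read_camera("wrist");cv2.imwrite("pics/w10.png",c["pixels"])
```

```text
t 18.92 pos [ 0.4248 -0.0133  0.0037] open 0.384 F [-0.4  0.3  5.2]
turn [-0.0007  0.0004  0.0002]
shift [ 0.0744 -0.1062  0.1972]
```

View pics/w10.png

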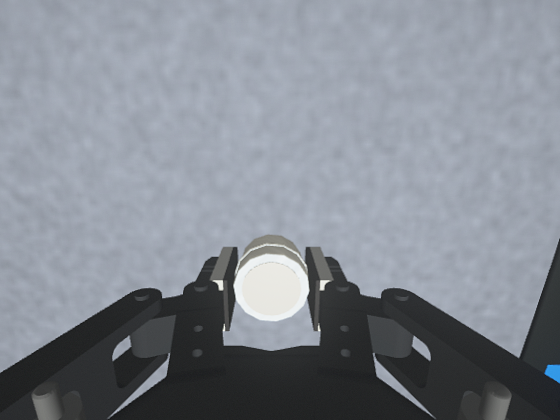

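Tin_1 is gripped, lid at (272,285). I lift it and carry it to the balance end.

Call:
jog_arm(
  deltas=[
    [[0, 0, 0], [0, -0.02, 0], 0.15],
    [[0, 0, 0], [0, -0.05, 0], 0.15],
    [[0, 0, 0], [0, -0.085, 0], 0.15],
    [[0, 0, 0], [0.01, -0.105, 0.03], 0.15],
    [[0, 0, 0], [0.023, -0.105, 0.065], 0.15],
    [[0, 0, 0], [0.036, -0.105, 0.1], 0.15],
    [[0, 0, 0], [0.05, -0.105, 0.135], 0.15],
    [[0, 0, 0], [0.062, -0.105, 0.17], 0.15],
    [[0, 0, 0], [0.0735, -0.105, 0.19], 0.15],
    [[0, 0, 0], [0.0735, -0.105, 0.196], 0.15],
  ],
)

```text
time: 19.8
eef_pos: [0.6235, -0.0889, 0.1084]
tcp_rot: [0.499, -0.499, 0.501, -0.5]
contact_force: [-0.2, -0.4, 0.9]
opening: 0.386
```

Call:
jog_arm(
  deltas=[
    [[0, 0, 0], [0, 0, 0], 0.15],
    [[0, 0, 0], [0, 0, 0], 0.15],
  ],
)

```text
time: 19.97
eef_pos: [0.6226, -0.0885, 0.1072]
tcp_rot: [0.5, -0.5, 0.5, -0.5]
contact_force: [0.2, 0.1, -1.2]
opening: 0.387
```

Run:
```python
from h import *
plan([.622,-.0876,.0067],[1,0,0])
s=ctrl.get_state();c=ctrl.read_camera("wrist");cv2.imwrite("pics/w11.png",c["pixels"])
```

```text
t 19.97 pos [ 0.6226 -0.0885  0.1072] open 0.387 F [ 0.2  0.1 -1.2]
turn [-0.0003 -0.0011  0.0005]
shift [-0.001   0.1005 -0.0006]
```

View pics/w11.png

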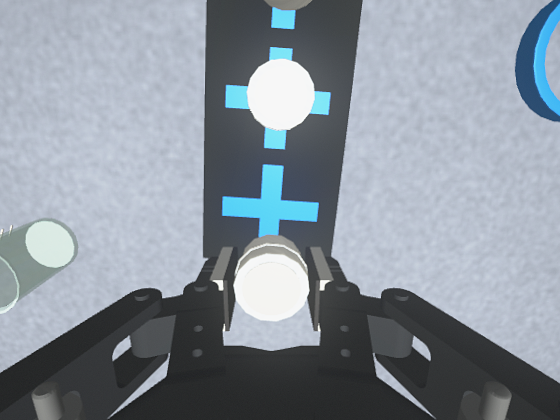

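The tin is over the last cross, at (270,210). I go down.

Call:
jog_arm(
  deltas=[
    [[0, 0, 0], [-0.001, 0.03, -0.0005], 0.15],
    [[0, 0, 0], [-0.001, 0.06, -0.0005], 0.15],
    [[0, 0, 0], [-0.001, 0.08, -0.0005], 0.15],
    [[0, 0, 0], [-0.001, 0.092, -0.0005], 0.15],
    [[0, 0, 0], [-0.001, 0.092, -0.0005], 0.15],
    [[0, 0, 0], [-0.001, 0.092, -0.0005], 0.15],
  ],
)

```text
time: 20.52
eef_pos: [0.6209, -0.0868, 0.0153]
tcp_rot: [-0.5, 0.5, -0.5, 0.5]
contact_force: [-0.4, 0.5, 0.9]
opening: 0.389
```

Run:
```python
from h import *
plan([.622,-.0876,.0067],[1,0,0])
```

```text
t 20.52 pos [ 0.6209 -0.0868  0.0153] open 0.389 F [-0.4  0.5  0.9]
turn [ 0.0008 -0.0006  0.0001]
shift [0.0008 0.0086 0.0011]
```

Call:
jog_arm(
  deltas=[
    [[0, 0, 0], [0.0008, 0.004, 0.001], 0.15],
    [[0, 0, 0], [0.0008, 0.008, 0.001], 0.15],
    [[0, 0, 0], [0.0008, 0.008, 0.001], 0.15],
    [[0, 0, 0], [0.0008, 0.008, 0.001], 0.15],
  ],
)

```text
time: 20.85
eef_pos: [0.6223, -0.0877, 0.008]
tcp_rot: [0.5, -0.5, 0.5, -0.5]
contact_force: [-0.3, -0.2, 0.8]
opening: 0.386
```

Call:
jog_arm(
  deltas=[
    [[0, 0, 0], [0, 0.001, 0], 0.15],
    [[0, 0, 0], [0, 0.001, 0], 0.15],
    [[0, 0, 0], [0, 0.001, 0], 0.15],
  ],
)

```text
time: 21.1
eef_pos: [0.6224, -0.0878, 0.0072]
tcp_rot: [0.5, -0.5, 0.5, -0.5]
contact_force: [-0.4, -0.6, -0.5]
opening: 0.388
```

Call:
jog_arm(
  deltas=[
    [[0, 0, 0], [0, 0.0008, 0], 0.15],
    [[0, 0, 0], [0, 0.0008, 0], 0.15],
    [[0, 0, 0], [0, 0.0008, 0], 0.15],
  ],
)

```text
time: 21.35
eef_pos: [0.6226, -0.0878, 0.0068]
tcp_rot: [0.5, -0.5, 0.5, -0.5]
contact_force: [-0.4, 0.3, 2.2]
opening: 0.387
```

Contact. I release, rise, and back away toward the base side.

Call:
jog_arm(
  deltas=[
    [[0, 0, 0], [0, 0, 0], 0.42],
    [[0, 0, 0], [0, 0, 0], 0.48],
    [[0, 0, 0], [0, 0, 0], 0.7],
    [[0, 0, 0], [0, 0, 0], 1],
    [[0, 0, 0], [0, 0, 0], 1],
    [[0, 0, 0], [0, -0.03, 0], 1],
    [[0, 0, 0], [0, -0.07, 0], 1],
    [[0, 0, 0], [0, -0.11, 0], 1],
    [[0, 0, 0], [0, -0.15, 0], 1],
  ],
)

```text
time: 22.1
eef_pos: [0.622, -0.0876, 0.1579]
tcp_rot: [-0.5, 0.5, -0.5, 0.5]
contact_force: [1.0, 0.6, 1.4]
opening: 1.003
```

Call:
jog_arm(
  deltas=[
    [[0, 0, 0], [0.03, -0.03, -0.03], 1],
    [[0, 0, 0], [0.06, -0.05, -0.06], 1],
    [[0, 0, 0], [0.09, -0.05, -0.09], 1],
    [[0, 0, 0], [0.12, -0.05, -0.12], 1],
    [[0, 0, 0], [0.15, -0.05, -0.15], 1],
    [[0, 0, 0], [0.18, -0.05, -0.15], 1],
    [[0, 0, 0], [0.2, -0.05, -0.15], 1],
    [[0, 0, 0], [0.2, -0.05, -0.15], 1],
    [[0, 0, 0], [0.2, -0.05, -0.15], 1],
    [[0, 0, 0], [0.2, -0.05, -0.15], 1],
  ],
)

```text
time: 22.93
eef_pos: [0.4718, -0.2868, 0.2077]
tcp_rot: [-0.5, 0.501, -0.5, 0.5]
contact_force: [-0.3, 0.8, -0.9]
opening: 1.001
```

Run:
```python
from h import *
print(ctrl.get_state()["eef_pos"])
c=ctrl.read_camera("top");cv2.imwrite("pics/t12.png",c["pixels"]);
for (u,v,w,h) in [(218,181,19,.073),(250,184,16,.059),(282,187,12,.045),(314,190,10,.031)]: lid(c,None,u,v,w,h,165)
i=c["pixels"][130:280,170:410];a=cv2.resize(i,None,fx=3.3,fy=3.3)
cv2.imwrite("pics/t12z.png",a)
c=ctrl.read_camera("side");cv2.imwrite("pics/s12.png",c["pixels"])
```

```text
[ 0.47183781 -0.28684874  0.20770483]
lid [0.6391 0.1655] d 0.0626 centroid [0.6393 0.1658 0.073 ]
lid [0.6342 0.0818] d 0.0528 centroid [0.634  0.0818 0.059 ]
lid [ 0.6286 -0.0029] d 0.0424 centroid [ 0.6284 -0.0033  0.045 ]
lid [ 0.622  -0.0881] d 0.0332 centroid [ 0.6222 -0.0883  0.031 ]
```

View pics/t12z.png

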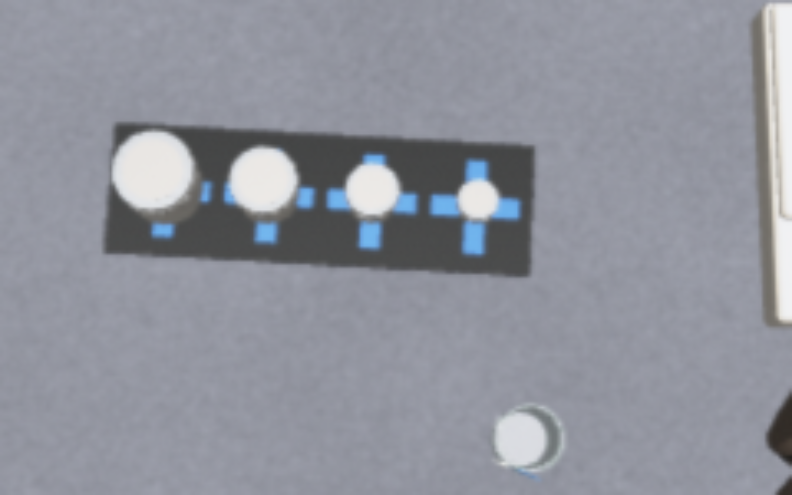

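View pics/s12.png

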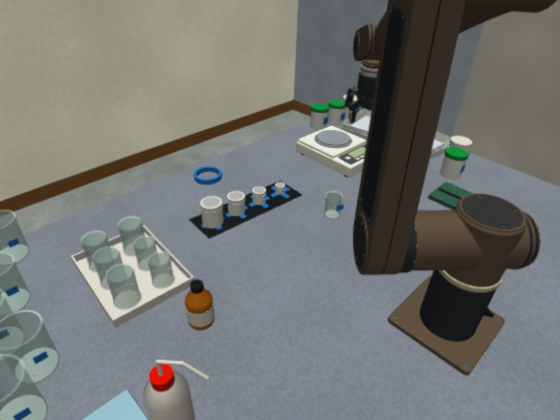

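All four tins are upright on their crosses, with offsets of about 1.3 mm or less. The beaker hasn't moved, and the arm is clear. I hand the job in.

```bash
python3 -c "
from plant import ctrl
print(ctrl.sign_off())"
```

```text
the job is handed in; nothing more can be done
None
```

The four tins stand upright in order of size on the blue crosses, with tin_1 next to the balance and tin_4 at the far end. I handed the job in at about 23 s, against the 104 s limit.

- **Centring:** in the last top view, the tins are about 1.3 mm (tin_4), 0.4 mm (tin_3), 0.5 mm (tin_2) and 0.6 mm (tin_1) from the centres of their crosses. The camera calibration is only good to about 2 mm.
- **Beaker:** it stands where it was in both the top and side views.
- **Forces:** the highest contact force I read was about 7 N, while gripping. The readings come only at the end of each move.
- **Disagreements:** the wrist and top cameras differed by 1–2 mm. Tin_3 was gripped about 4.5 mm off-centre, so I allowed for that when placing it. No final check failed.

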